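# Tighten the recessed hub nut with the ratchet wrench

## Robot

A 7-joint arm with a two-finger parallel gripper is mounted at the origin on a cart in front of the work surface, level with it; the furniture and walls round the work are solid. World frame = base frame: x ahead of the robot, y to its left, z up, the work surface at z = 0. Lengths are in m, angles in rad, forces in N, time in s.
With the tool pointing down it reaches from about 0.425 to 0.925 m from the base axis. Payload 6.8 kg.
Tool frame: the origin (TCP) lies where the fingers leave the gripper's body, on its centre line; the fingertips stand 73 mm ahead of it and the grasp point (between the pads) lies 54 mm ahead of it; z points along the fingers, y is the line along which they close (so a half turn about z gives the same grasp; the last joint's range is limited). The gripper opens to 85 mm and grips with 20 to 120 N. Pads are 22 mm wide; open, the fingers measure 114 mm over their backs; the gripper's body (76 mm by 85 mm) begins 54 mm behind the grasp point. The pads swing forward as they close: fully open they stand 13 mm farther back than shut.
Start: joints at [-1.373, 0.477, 0.022, 1.555, -0.011, 1.109, -0.083], TCP at [0.203, 0.644, 0.304] pointing down, gripper open.
Joint ranges: [-2.96, 2.96], [-0.34, 2.1], [-1.41, 1.46], [0.24, 2.44], [-1.37, 4.51], [0.17, 1.92], [-2.96, 2.96]. Speed limits (rad/s): [2.39, 2.39, 3.14, 3.14, 3.14, 3.14, 3.14].

## Interface

Orientations are given as a rotation vector (axis times angle).
In Python, from bench import r, vision, get_obs, hand_in gives the robot as it stands (r), with the cameras (vision), the readings as plain functions and the job as plain functions.
- The arm moves only by the shell command python3 drive.py FILE [OPENING] [FORCE], which reads ROWS from the file FILE. ROWS is a JSON list of rows, 1 to 5 of them, each of 6 numbers: dx, dy, dz in shares of 0.3 m (1.0 is 0.3 m), then a rotation vector rx, ry, rz in a scale on which 1.0 is 4 rad; each row is the pose to reach, as a shift and turn from the pose commanded when the command began, along the tool's axes at that moment; what a row does not reach only later rows make up. A row lasts 1/10 s, in which the tool goes at most 0.05 m and 0.15 rad, less where a joint would pass 70% of its speed; a pose out of reach is approached as far as the arm can. OPENING is the finger opening in m, set as the command begins (- or left out keeps the last). The fingers move at their own pace and stop on an object; FORCE is the grip in N (left out, the last holds). Time passes only in rows, so rows that do not move let the fingers close. It prints the time, the measured TCP pose, the force, the opening and the grip force at its end. A shift or turn number past 1, either way, is cut back to 1. Input that does not fit is refused with a message, and nothing moves.
- get_obs(): the state, without advancing time (a new reading comes with each control period).
- vision.grab_frame(name): name is "side" or "top" or "wrist"; returns (picture, depth): 420x560x3 uint8, blue, green, red; 420x560 float32, m along the optical axis (not along the pixel's ray), 0 where there is no reading.
- vision.camera_info(name): a dict with "camera_matrix" (3x3 intrinsics, pixels), "R" (3x3) and "t" (3): a world point X has camera coordinates R X + t. Camera axes: x right, y down, z forward; pixel columns grow to the right and rows downward; lengths in m; the calibration is good to about 2 mm. A picture is of the moment at which its call begins: read the wrist's pose just before it. camera_info takes no time and is no camera call; for the wrist camera it gives the pose at the moment of the call.
- hand_in(): hands the job in; it is judged then, once.
The state is a dict: "clock": time; "joints": joint angles; "qvel": joint speeds; "tau": joint torques, N m; "tcp_pos": TCP position; "orientation": TCP orientation; "contact_force": force on the tool from outside, world axes, zero at the start; "moment": the same for the moment, N m; "grip_width": finger opening in m; "gripper_force": force on a finger pad.
Only numpy, scipy, OpenCV 4.12 (cv2) and the standard library are available. Lean on these libraries where they do the work, as an engineer would, in place of code of your own. Each camera call takes 0.05 s, during which the arm holds its last target. There are 200 camera calls.

## Task

Stand the lug socket of the ratchet wrench down in the trailer hub so that its lugs drop fully into the slots of the recessed nut, its handle between the hub's two upright caliper lugs. Then work the handle to and fro between the uprights, clockwise (seen from above) to tighten and back again with the ratchet slipping, until the nut comes up hard against its stop; leave the wrench standing upright and fully seated on the nut, and do not disturb the grease tin, the jar of washers or the pine block.

Things in the scene. Friction and masses are not known exactly. Their poses are not given: they have to be found in the camera images.
- ratchet: ratchet wrench, 0.47 kg, that stands on its socket: steel head, black round boss on top, level blue handle along its own -x. Origin on the socket's axis at the lower ends of its lugs, z up. Upward from there: lugs to 11 mm; 52 mm round sleeve (22 mm bore, 30 mm deep) to 51 mm; 64 mm round head to 75 mm; boss to 99 mm. Its centre of mass lies within 15 mm of the axis: it stands alone
- boss (a point): centre of the wrench's boss (34 mm in diameter, 24 mm high, clear all round above the head), on the axis, 87 mm above the wrench's origin; pinch it from above
- handle_grip (a point): centre of the handle's section, 125 mm from the wrench's axis and 63 mm above its origin. The handle is 20 mm wide, 18 mm high and ends 150 mm from the axis. Turned clockwise (from above) it drives the socket; turned anticlockwise it slips, clicking every 18 degrees, under 0.15 N m
- lugs (a point): on the wrench's axis, 5 mm above its origin, amid six square lugs below the sleeve, 60 degrees apart: 8 mm wide, 11 mm long, 18 to 25 mm from the axis; at the start one of them points along the wrench's +x. They turn with the socket
- hub: grey trailer wheel hub fixed to the bench on a 140 x 200 mm plate; origin on its axis at bench height, z up. In its round well (66 mm wide, rim 58 mm up) sits a brass slotted nut round an 18 mm stud with a tapered end, 72 mm up. The wrench handle must swing between the two uprights, about the hub's own -x; it can go about 50 degrees either way before it meets one
- upright_l (a point): top of the left upright, an 18 mm square post 127 mm high at hub x = -36 mm, y = 78 mm
- upright_r (a point): top of the right upright, an 18 mm square post 127 mm high at hub x = -36 mm, y = -78 mm
- nut_top (a point): centre of the nut's top, 52 mm above the hub's origin. Six radial slots, 60 degrees apart, open upward, at least 10 mm wide and 14 mm deep, turn with the nut; at nut = 0 one lies 30 degrees from hub +x. With its lugs fully in them the wrench's origin is 11 mm below this point; standing on the nut's teeth, not engaged, it is level with this point
- nut (a joint): turn of the nut, rad, grows as it is tightened (clockwise from above). It starts between 0 and 1, drags at 0.4 N m, stays where it is left and is tight at a hard stop at 3.4
- grease_tin: bystander: red and white tin, 68 mm in diameter, 60 mm high, origin under its centre
- jar_washers: bystander: jar with a grey lid, 66 mm in diameter, 100 mm high, origin under its centre. Over the back of the bench, from world x = 0.66 on, runs a wall shelf, its underside 295 mm above the bench: keep wrist and elbow out from under it
- block_pine: bystander: pine block 55 x 120 x 38 mm, origin under its centre. Near it, to be kept clear of: the fixed blue vise, 158 mm high, which reaches to world x = 0.48 between y = -0.14 and 0.02, and the fixed grinder, 242 mm high, x 0.30 to 0.53, y 0.37 to 0.69

How it is judged:
On the way, in this order (a step that is already met when the one before it is completed fails the run):
1. the wrench stands on the nut with its lugs fully in the slots and its handle between the uprights, the nut not yet tight (horizontal distance between ratchet and nut_top below 0.006 m and z of ratchet in the frame of nut_top below -0.007 m and value of joint nut below 2.9 rad and x of handle_grip in the frame of hub below -0.05 m), for 0.2 s.
2. the nut is turned hard against its stop (value of joint nut above 3.3 rad), for 0.2 s.
At the end, for the whole second after the job is handed in: the nut is tight (within 0.1 rad of its stop at 3.4), and the wrench stands upright (within 8 degrees), still, on the nut with its lugs at least 7 mm into the slots and its axis within 6 mm of the hub's; its handle is still between the uprights (handle_grip at hub x below -50 mm) (value of joint nut above 3.3 rad and horizontal distance between ratchet and nut_top below 0.006 m and z of ratchet in the frame of nut_top below -0.007 m and angle between ratchet's own z axis and vertical below 0.14 rad and linear speed of ratchet below 0.02 m/s and x of handle_grip in the frame of hub below -0.05 m); the robot touches nothing.
It fails at once if the wrench is seated on the nut with its handle outside the span between the uprights (z of ratchet in the frame of nut_top below -0.007 m and horizontal distance between ratchet and nut_top below 0.006 m and x of handle_grip in the frame of hub above -0.03 m).
It fails at once if the grease tin is shifted more than 3 cm (distance of grease_tin from where it was at the start of the episode above 0.03 m).
It fails at once if the jar of washers is shifted more than 3 cm (distance of jar_washers from where it was at the start of the episode above 0.03 m).
It fails at once if the pine block is shifted more than 3 cm (distance of block_pine from where it was at the start of the episode above 0.03 m).
It also fails if it takes over 72 s, if anything falls off the work surface, if the arm or the gripper's body presses on something with over 40 N, if the wrist force passes 120 N, or if a joint passes its speed limit or range.

## Working session

There is one attempt and no reset: what is moved stays moved. The work goes in short steps, Python scripts to look and compute and a shell command to move; the robot and the scene stay as the last step left them, time stands still between calls to the robot, and variables do not carry over. Pictures are saved under pics/ and viewed, at most 10 in all, crops included, and the job is handed in when it is done.

```bash
ls; mkdir -p pics; python3 - <<'E'
from bench import r, vision, get_obs, hand_in
import cv2,numpy as np
o=get_obs();print({k:np.round(v,3) for k,v in o.items()})
for n in("top","side"):
    im,d=vision.grab_frame(n);cv2.imwrite(f"pics/{n}0.png",im);np.save(f"pics/{n}0.npy",d)
    c=vision.camera_info(n);print(n,np.round(c["camera_matrix"],1).tolist(),np.round(c["R"],3).tolist(),np.round(c["t"],3))
E
```

```text
bench.py
drive.py
pics
{'clock': np.float64(0.0), 'joints': array([-1.373,  0.478,  0.022,  1.556, -0.011,  1.109, -0.083]), 'qvel': array([-0.   ,  0.001, -0.   , -0.001, -0.001, -0.   ,  0.001]), 'tau': array([ 0.0000e+00, -5.9646e+01,  1.6080e+00, -2.8119e+01,  1.2000e-02,
        1.0000e-02,  0.0000e+00]), 'tcp_pos': array([0.203, 0.643, 0.303]), 'orientation': array([-4.780e-01, -3.105e+00,  3.000e-03]), 'contact_force': array([-0.021, -0.402,  0.35 ]), 'moment': array([ 0.002, -0.007,  0.009]), 'gripper_force': np.float64(0.0), 'grip_width': np.float64(0.085)}
top [[501.6, 0.0, 281.7], [0.0, 501.6, 209.6], [0.0, 0.0, 1.0]] [[0.477, -0.879, 0.006], [-0.723, -0.396, -0.566], [0.5, 0.266, -0.824]] [-0.196  0.453  1.327]
side [[528.6, 0.0, 283.3], [0.0, 528.6, 205.6], [0.0, 0.0, 1.0]] [[1.0, 0.02, -0.007], [0.007, -0.597, -0.802], [-0.021, 0.802, -0.597]] [-0.528  0.087  1.413]
```

View pics/top0.png

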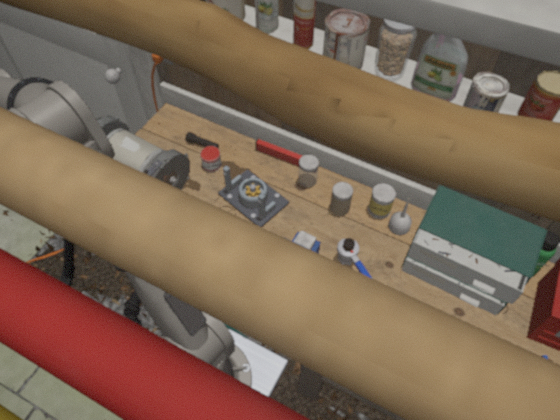

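View pics/side0.png

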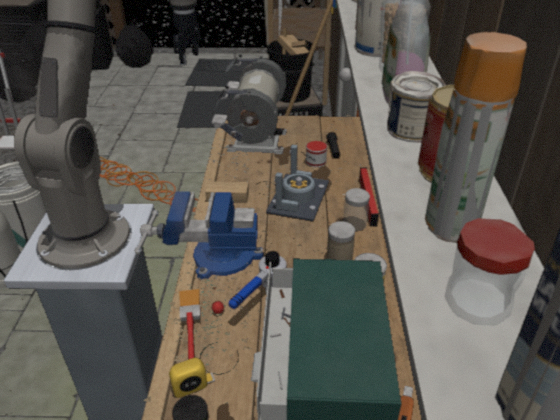

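The top view shows the wrench boss at about (349,244) with its handle running to (368,275), and the hub at (252,192). In the side view the boss is at (272,260), the handle tip at (235,303), and the hub at (298,185). I'll enlarge both and get coordinates.

```bash
cat > h.py <<'E'
from bench import r, vision, get_obs, hand_in
import cv2,numpy as np
from scipy.spatial.transform import Rotation as R
def cloud(d,c):
    K=c["camera_matrix"];v,u=np.mgrid[:420,:560]
    P=np.stack([(u-K[0,2])/K[0,0]*d,(v-K[1,2])/K[1,1]*d,d],-1)
    return (P-c["t"])@c["R"]
def tcp():
    o=get_obs();return o["tcp_pos"],R.from_rotvec(o["orientation"])
E
python3 - <<'E'
from h import *
out=[]
for n,boxes in (("top",[(205,160,100,75),(300,220,100,75)]),("side",[(250,140,100,75),(215,235,100,75)])):
    im=cv2.imread(f"pics/{n}0.png");d=np.load(f"pics/{n}0.npy");P=cloud(d,vision.camera_info(n));np.save(f"pics/P{n}.npy",P)
    row=[]
    for x,y,w,h in boxes: row.append(cv2.resize(im[y:y+h,x:x+w],(400,300),interpolation=cv2.INTER_CUBIC))
    out.append(np.hstack(row))
    pts=dict(top=[(349,242),(368,275),(252,190),(226,170),(210,155)],side=[(272,257),(235,303),(298,183),(294,146)])[n]
    for p in pts: print(n,p,np.round(P[p[1],p[0]],3))
    # hub well rim and uprights: points by height near the hub; boss top
    q=P.reshape(-1,3);q=q[(d.ravel()>0)]
    for nm,lo,hi in(("z.05-.065",.05,.065),("z.115-.135",.115,.135),("z.09-.105",.09,.105),("z.06-.08",.066,.08)):
        m=(q[:,2]>lo)&(q[:,2]<hi)&(q[:,0]>.4)&(q[:,0]<.75)&(abs(q[:,1])<.4)
        if m.sum():
            a=q[m];
            # cluster on 3cm grid
            g=np.round(a[:,:2]/.04).astype(int);u,cn=np.unique(g,axis=0,return_counts=True)
            print(nm,[(np.round(a[(g==k).all(1)].mean(0),3).tolist(),int(c)) for k,c in zip(u,cn) if c>6])
cv2.imwrite("pics/crop0.png",np.vstack(out))
E
```

```text
top (349, 242) [ 0.511 -0.168  0.099]
top (368, 275) [ 0.45  -0.257  0.078]
top (252, 190) [0.564 0.191 0.057]
top (226, 170) [0.548 0.273 0.127]
top (210, 155) [0.622 0.39  0.058]
z.05-.065 [([0.478, -0.197, 0.061], 19), ([0.481, -0.162, 0.06], 21), ([0.511, 0.125, 0.058], 22), ([0.534, 0.171, 0.057], 23), ([0.53, 0.198, 0.056], 54), ([0.548, -0.39, 0.059], 18), ([0.55, -0.36, 0.059], 40), ([0.554, -0.334, 0.058], 18), ([0.562, 0.164, 0.056], 34), ([0.563, 0.196, 0.055], 53), ([0.559, 0.231, 0.057], 33), ([0.551, 0.276, 0.058], 17), ([0.594, 0.163, 0.058], 32), ([0.602, 0.2, 0.056], 41), ([0.591, 0.227, 0.056], 23), ([0.61, 0.373, 0.058], 25), ([0.604, 0.39, 0.059], 40), ([0.646, -0.082, 0.057], 40), ([0.65, -0.051, 0.057], 10), ([0.635, 0.37, 0.06], 42), ([0.64, 0.39, 0.059], 45), ([0.689, -0.274, 0.056], 65), ([0.689, -0.254, 0.055], 27), ([0.695, -0.197, 0.058], 24), ([0.697, -0.173, 0.059], 9), ([0.668, -0.104, 0.06], 7), ([0.696, 0.053, 0.059], 10), ([0.693, 0.075, 0.057], 25), ([0.71, -0.279, 0.055], 19), ([0.711, -0.245, 0.055], 20), ([0.706, -0.213, 0.058], 14), ([0.709, -0.
[... 4152 characters left out ...]
.41, -0.098, 0.073], 30), ([0.411, 0.377, 0.077], 7), ([0.436, -0.278, 0.071], 146), ([0.452, -0.249, 0.071], 63), ([0.44, -0.101, 0.074], 18), ([0.44, -0.098, 0.073], 52), ([0.433, 0.377, 0.078], 8), ([0.469, -0.234, 0.071], 86), ([0.486, -0.201, 0.072], 129), ([0.483, -0.169, 0.074], 50), ([0.515, -0.189, 0.075], 39), ([0.53, -0.168, 0.074], 62), ([0.514, 0.119, 0.073], 29), ([0.569, 0.188, 0.069], 18), ([0.554, 0.271, 0.073], 29), ([0.655, -0.103, 0.073], 12), ([0.646, -0.091, 0.073], 40), ([0.674, -0.105, 0.073], 65), ([0.69, -0.096, 0.074], 24), ([0.696, 0.053, 0.073], 18), ([0.692, 0.066, 0.072], 7), ([0.702, -0.082, 0.072], 10), ([0.719, 0.04, 0.074], 79), ([0.745, 0.048, 0.072], 19)]
```

View pics/crop0.png

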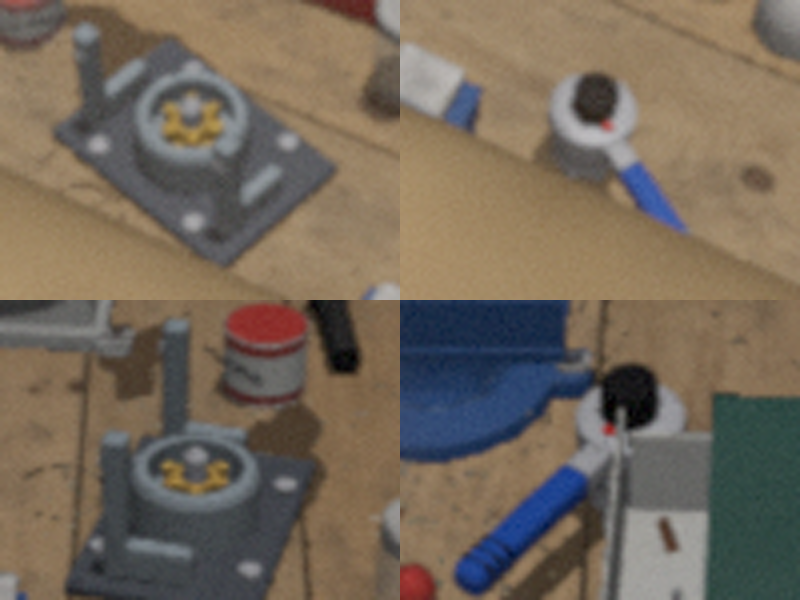

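Enlarged: hub with uprights at roughly (0.513,0.122) and (0.554,0.274), brass nut in the well. The wrench boss is black at about (0.511,-0.170), with the handle towards (0.436,-0.28). I'll use the wrist camera for finer measurements.

```bash
cat >> h.py <<'E'
def yawR(deg): # tool down, tool x heading deg
    a=np.radians(deg);x=np.array([np.cos(a),np.sin(a),0]);z=np.array([0,0,-1.]);return R.from_matrix(np.stack([x,np.cross(z,x),z],1))
def plan(pos,deg=None):
    p,q=tcp();print("delta",np.round(q.inv().apply(np.array(pos)-p),4),"rot",np.round((q.inv()*yawR(deg)).as_rotvec(),3) if deg is not None else "")
    m=q.as_matrix();print("tcp",np.round(p,4),"xhead",np.round(np.degrees(np.arctan2(m[1,0],m[0,0])),2),"tilt",np.round(np.degrees(np.arccos(-m[2,2])),2),"q",np.round(get_obs()["joints"],2))
E
python3 - <<'E'
from h import *
c=vision.camera_info("wrist");p,q=tcp();C=-c["R"].T@c["t"]
print("cam in tool",q.inv().apply(C-p),"\n axes in tool cols",np.round(q.inv().as_matrix()@c["R"].T,2),c["camera_matrix"].tolist())
plan([.30,.50,.42]); plan([.53,.17,.42],162.5)
E
```

```text
cam in tool [ 0.06802521 -0.00046077 -0.06900136] 
 axes in tool cols [[ 0.   -0.96 -0.27]
 [ 1.    0.   -0.  ]
 [ 0.   -0.27  0.96]] [[310.45861448563545, 0.0, 280.95253803807833], [0.0, 310.45861448563545, 211.6727672094965], [0.0, 0.0, 1.0]]
delta [-0.1356 -0.1077 -0.1168] rot 
tcp [0.2031 0.6433 0.303 ] xhead 162.48 tilt 0.09 q [-1.37  0.48  0.02  1.56 -0.01  1.11 -0.08]
delta [-0.4542 -0.3531 -0.1164] rot [-0.002  0.    -0.   ]
tcp [0.2031 0.6433 0.303 ] xhead 162.48 tilt 0.09 q [-1.37  0.48  0.02  1.56 -0.01  1.11 -0.08]
```

The rows are not in the units I measure in: shifts go in shares of 0.3 m and turns go in shares of 4 rad. I convert before sending: -0.12 m / 0.3 = -0.4, -0.04 m / 0.3 = -0.1333.

```bash
python3 - <<'E'
import numpy as np
for n in("top","side"):
    q=np.load(f"pics/P{n}.npy").reshape(-1,3)
    m=(q[:,2]>.10)&(q[:,0]>.36)&(q[:,0]<.55)&(q[:,1]>-.25)&(q[:,1]<.05)&(q[:,2]<.2)
    a=q[m];print(n,len(a),a.max(0),a.min(0));d=np.hypot(*(a[:,:2]-[.511,-.17]).T);i=np.argsort(d)[:4];print(np.round(a[i],3),d[i])
E
echo '[[0,0,-0.1667,0,0,0],[0,0,-0.3333,0,0,0],[-0.1333,-0.1,-0.4,0,0,0],[-0.2667,-0.2,-0.4,0,0,0],[-0.4,-0.3,-0.4,0,0,0]]' > mv.in && python3 drive.py mv.in
echo '[[-0.1333,-0.1,0,0,0,0],[-0.2667,-0.2,0,0,0,0],[-0.4,-0.3,0,0,0,0],[-0.5333,-0.4,0,0,0,0],[-0.6667,-0.5,0,0,0,0]]' > mv.in && python3 drive.py mv.in
echo '[[-0.1333,-0.1,0,0,0,0],[-0.2667,-0.2,0.0667,0,0,0],[-0.4,-0.3,0.1667,0,0,0],[-0.4333,-0.3667,0.3,0,0,0],[-0.4333,-0.3667,0.3,0,0,0]]' > mv.in && python3 drive.py mv.in
python3 - <<'E'
from h import *
plan([.55,.19,.33],162.5)
c=vision.camera_info("wrist");im,d=vision.grab_frame("wrist");cv2.imwrite("pics/w1.png",im);np.save("pics/w1.npy",cloud(d,c))
E
```

```text
top 374 [ 0.52249485 -0.00269558  0.1639715 ] [ 0.39999333 -0.18074486  0.1000292 ]
[[ 0.514 -0.17   0.101]
 [ 0.514 -0.166  0.103]
 [ 0.516 -0.168  0.102]
 [ 0.505 -0.167  0.1  ]] [0.00294447 0.00530372 0.00550333 0.00642935]
side 1523 [ 0.52056246 -0.00314624  0.16350381] [ 0.36040024 -0.18434478  0.10000466]
[[ 0.516 -0.165  0.102]
 [ 0.518 -0.17   0.101]
 [ 0.514 -0.177  0.101]
 [ 0.507 -0.176  0.101]] [0.00702711 0.00711649 0.00750069 0.00755699]
clock: 0.6
tcp_pos: [0.2892, 0.5234, 0.4245]
orientation: [0.477, 3.105, 0.002]
contact_force: [0.4, 0.1, 0.0]
grip_width: 0.0853
gripper_force: 0.0
clock: 1.1
tcp_pos: [0.4347, 0.3194, 0.4237]
orientation: [-0.478, -3.105, 0.0]
contact_force: [1.3, -0.2, 0.3]
grip_width: 0.0853
gripper_force: 0.0
clock: 1.6
tcp_pos: [0.5238, 0.1717, 0.3292]
orientation: [-0.488, -3.097, 0.01]
contact_force: [-1.2, -0.5, 0.0]
grip_width: 0.0855
gripper_force: 0.0
delta [-0.0192  0.0254 -0.0011] rot [-0.007 -0.005 -0.007]
tcp [0.5238 0.1717 0.3292] xhead 162.07 tilt 0.51 q [-0.7   0.26  0.32  1.84 -0.09  1.07  0.92]
```

View pics/w1.png

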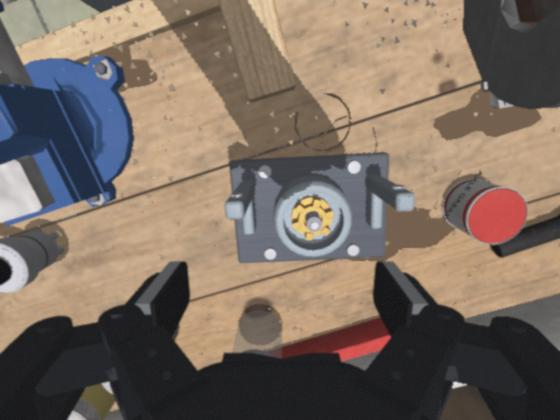

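The wrist view shows the hub plate, with the well and nut at (313,217), the uprights at (237,205) and (402,200) and the red tin at (495,215). The nut slots are visible; I'll rectify and measure them.

```bash
cat > nut.py <<'E'
import sys
from h import *
from scipy.optimize import least_squares
P=np.load("pics/w1.npy");im=cv2.imread("pics/w1.png")
# camera pose saved approx: recompute from current (arm still)
c=vision.camera_info("wrist")
q=P.reshape(-1,3)
def band(lo,hi,ctr,rad): return q[(q[:,2]>lo)&(q[:,2]<hi)&(np.hypot(*(q[:,:2]-ctr).T)<rad)]
c0=np.array([.568,.189])
for ctr in([.512,.122],[.554,.275]):
    a=band(.12,.135,np.array(ctr),.025);print("upr",len(a),np.round((a.max(0)+a.min(0))/2,4),np.round(a.mean(0),4))
rim=band(.055,.062,c0,.05);rho=np.hypot(*(rim[:,:2]-c0).T)
inn=least_squares(lambda p:np.hypot(*(rim[rho<.037][:,:2]-p[:2]).T)-p[2],[*c0,.034],loss="soft_l1",f_scale=.002).x
print("rim inner",len(rim),inn,"stud",np.round(band(.066,.08,c0,.02).mean(0),4))
K=c["camera_matrix"]
def rect(z,cx,half=.045,n=360):
    s=np.linspace(half,-half,n);X,Y=np.meshgrid(cx[0]-s,cx[1]+s)
    W=np.stack([X,Y,np.full_like(X,z)],-1)@c["R"].T+c["t"];uv=W@K.T;uv=uv[...,:2]/uv[...,2:]
    return cv2.remap(im,uv[...,0].astype(np.float32),uv[...,1].astype(np.float32),cv2.INTER_CUBIC)
cx=np.array([float(x) for x in sys.argv[1:3]]) if len(sys.argv)>2 else inn[:2]
A=rect(.058,cx);B=rect(.052,cx)
for rr in(.033,): cv2.circle(A,(180,180),int(rr*4000),(0,255,0),1)
cv2.imwrite("pics/rect.png",np.hstack([A,B]))
hsv=cv2.cvtColor(B,cv2.COLOR_BGR2HSV).astype(float)
th=np.radians(np.arange(0,360,1));prof=np.zeros(360)
b=B.astype(float);yel=b[...,2]-b[...,0]
for rad in np.arange(.018,.0235,.0005):
    xs=180+rad*4000*np.cos(th);ys=180-rad*4000*np.sin(th)
    prof+=cv2.remap(yel.astype(np.float32),xs.astype(np.float32)[None],ys.astype(np.float32)[None],cv2.INTER_LINEAR)[0]
f=prof@np.exp(-6j*th);print("tooth phase deg",np.degrees(np.angle(np.conj(f)))/6%60,"slot",(np.degrees(np.angle(np.conj(f)))/6+30)%60,"strength",abs(f)/prof.sum())
E
python3 nut.py
```

```text
upr 352 [0.5161 0.1261 0.1239] [0.5155 0.1267 0.1249]
upr 379 [0.5559 0.2758 0.1238] [0.5553 0.2754 0.1248]
rim inner 1613 [0.5694118  0.19001151 0.03547229] stud [0.5704 0.1919 0.0688]
tooth phase deg 45.55691023895037 slot 15.55691023895037 strength 0.08109070595669406
```

View pics/rect.png

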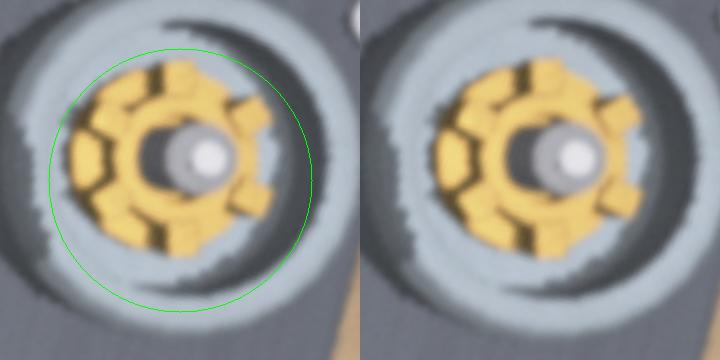

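The rectified centre is off because the arm was still settling, and the oblique view confuses the slots. I'll put the camera right above the nut and look again.

In the tool's units: 0.05 m / 0.3 = 0.1667, -0.045 m / 0.3 = -0.15, 0.15 rad / 4 = 0.0375.

```bash
python3 - <<'E'
from h import *
plan([.549,.125,.28],72)
E
echo '[[-0.0667,-0.1,0.0667,0,0,0.0375],[-0.1167,-0.15,0.1667,0,0,0.075],[-0.1167,-0.15,0.1667,0,0,0.1125],[-0.1167,-0.15,0.1667,0,0,0.15],[-0.1167,-0.15,0.1667,0,0,0.1875]]' > mv.in && python3 drive.py mv.in
echo '[[0,0,0,0,0,0.0375],[0,0,0,0,0,0.075],[0,0,0,0,0,0.1125],[0,0,0,0,0,0.15],[0,0,0,0,0,0.1875]]' > mv.in && python3 drive.py mv.in
echo '[[0,0,0,0,0,0.0125],[0,0,0,0,0,0.0125],[0,0,0,0,0,0.0125]]' > mv.in && python3 drive.py mv.in
python3 - <<'E'
from h import *
plan([.549,.125,.28],72)
c=vision.camera_info("wrist");im,d=vision.grab_frame("wrist");cv2.imwrite("pics/w1.png",im);np.save("pics/w1.npy",cloud(d,c));print(-c["R"].T@c["t"])
plan([.549,.125,.28],72)
E
python3 nut.py
```

```text
delta [-0.039  -0.0386  0.0505] rot [-8.000e-03  1.000e-03  1.574e+00]
tcp [0.5239 0.1739 0.3305] xhead 162.2 tilt 0.4 q [-0.7   0.26  0.32  1.84 -0.09  1.07  0.92]
clock: 2.15
tcp_pos: [0.5449, 0.1257, 0.2847]
orientation: [-1.588, -2.711, -0.002]
contact_force: [0.5, -0.4, -1.1]
grip_width: 0.0856
gripper_force: 0.0
clock: 2.65
tcp_pos: [0.5448, 0.1262, 0.2849]
orientation: [-2.469, -1.941, -0.003]
contact_force: [0.0, 0.2, -0.7]
grip_width: 0.0853
gripper_force: 0.0
clock: 2.95
tcp_pos: [0.5448, 0.1253, 0.2845]
orientation: [-2.511, -1.888, -0.002]
contact_force: [-0.4, 0.4, -0.0]
grip_width: 0.0857
gripper_force: 0.0
delta [0.0008 0.0041 0.0045] rot [ 0.    -0.001  0.033]
tcp [0.5448 0.1253 0.2845] xhead 73.88 tilt 0.07 q [-0.85  0.35  0.65  1.89 -0.26  0.98 -0.37]
[0.56485941 0.19092398 0.35353309]
delta [0.0012 0.0041 0.0044] rot [ 0.    -0.001  0.032]
tcp [0.5448 0.125  0.2844] xhead 73.84 tilt 0.05 q [-0.85  0.35  0.65  1.89 -0.26  0.98 -0.37]
upr 487 [0.5166 0.1268 0.1241] [0.5173 0.1275 0.125 ]
upr 309 [0.5556 0.2713 0.1242] [0.5554 0.2705 0.1242]
rim inner 2709 [0.56946507 0.19054715 0.03579446] stud [0.5711 0.1925 0.0689]
tooth phase deg 32.735544797469856 slot 2.73554479746986 strength 0.025430355852053017
```

View pics/rect.png

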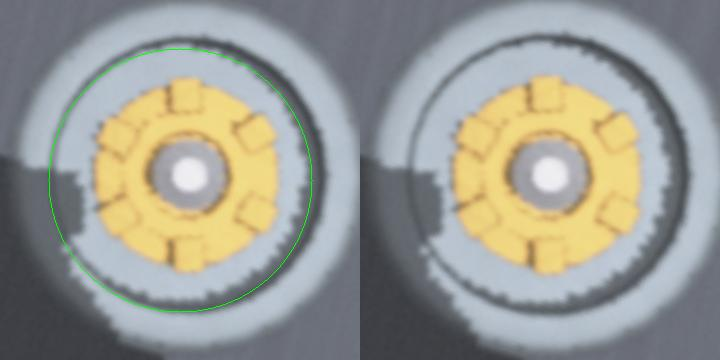

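Clear now: the nut centre is at about (547,173) in the right panel, so the hub axis is near (0.5715,0.192). The six raised square teeth sit at 30° mod 60 and the slots at about 0° mod 60. Next I'll refine that and look at the wrench.

In the tool's units: -0.225 m / 0.3 = -0.75, -0.18 m / 0.3 = -0.6.

```bash
python3 nut.py .5715 .1922; echo '[[-0.15,0.02,0,0,0,0],[-0.3,0.04,0,0,0,0],[-0.45,0.06,0,0,0,0],[-0.6,0.0833,0,0,0,0],[-0.75,0.1033,0,0,0,0]]' > mv.in && python3 drive.py mv.in
echo '[[-0.15,0.02,0,0,0,0],[-0.3,0.04,0,0,0,0],[-0.45,0.06,0,0,0,0],[-0.45,0.06,0,0,0,0],[-0.45,0.06,0,0,0,0]]' > mv.in && python3 drive.py mv.in
cat > wr.py <<'E'
from h import *
plan([.5,-.17,.28])
c=vision.camera_info("wrist");im,d=vision.grab_frame("wrist");P=cloud(d,c);cv2.imwrite("pics/w2.png",im)
K=c["camera_matrix"]
cx=np.array([.50,-.19]);n=560;s=np.linspace(.1,-.1,n);X,Y=np.meshgrid(cx[0]-s,cx[1]+s)
def rect(z):
    W=np.stack([X,Y,np.full_like(X,z)],-1)@c["R"].T+c["t"];uv=W@K.T;uv=uv[...,:2]/uv[...,2:]
    return cv2.remap(im,uv[...,0].astype(np.float32),uv[...,1].astype(np.float32),cv2.INTER_CUBIC)
A=rect(.099)
q=P.reshape(-1,3);near=np.hypot(*(q[:,:2]-[.511,-.17]).T)
b=q[(q[:,2]>.095)&(q[:,2]<.104)&(near<.03)];print("boss",len(b),np.round((b.max(0)+b.min(0))/2,4),np.round(b.mean(0),4))
k=q[(q[:,2]>.072)&(q[:,2]<.079)&(near<.04)];print("head mid",np.round((k.max(0)+k.min(0))/2,4),np.round(k.max(0)-k.min(0),4))
g=im.reshape(-1,3).astype(int);m=(g[:,0]-g[:,2]>50)&(q[:,2]>.05)&(q[:,2]<.08)&(near<.17)&(q[:,1]<-.19)
a=q[m];bc=(b.max(0)+b.min(0))[:2]/2
w,V=np.linalg.eigh(np.cov(a[:,:2].T));v=V[:,1]*np.sign(V[:,1]@[1,1]);dd=bc-a[:,:2].mean(0)
print("handle",len(a),"axis deg",np.degrees(np.arctan2(v[1],v[0])),"boss-handle deg",np.degrees(np.arctan2(dd[1],dd[0])),"handle top z",np.median(a[:,2]))
cv2.imwrite("pics/rw.png",A)
E
python3 wr.py
```

```text
upr 487 [0.5166 0.1268 0.1241] [0.5173 0.1275 0.125 ]
upr 309 [0.5556 0.2713 0.1242] [0.5554 0.2705 0.1242]
rim inner 2709 [0.56946507 0.19054715 0.03579446] stud [0.5711 0.1925 0.0689]
tooth phase deg 31.339116172336606 slot 1.339116172336606 strength 0.025420252977339818
clock: 3.5
tcp_pos: [0.511, -0.1021, 0.2843]
orientation: [2.513, 1.886, 0.002]
contact_force: [1.3, -0.9, -0.1]
grip_width: 0.0851
gripper_force: 0.0
clock: 4.0
tcp_pos: [0.4901, -0.2364, 0.2841]
orientation: [2.516, 1.881, 0.0]
contact_force: [0.4, 0.9, -0.7]
grip_width: 0.0855
gripper_force: 0.0
delta [ 0.0665 -0.0094  0.0041] rot 
tcp [ 0.4901 -0.2364  0.2841] xhead 73.54 tilt 0.02 q [-0.27  0.35  0.76  1.93 -0.29  0.97  0.34]
boss 1437 [ 0.5095 -0.1699  0.0976] [ 0.5097 -0.1697  0.0978]
head mid [ 0.5099 -0.1698  0.0747] [0.0616 0.0627 0.0053]
handle 1697 axis deg 55.77167772660176 boss-handle deg 55.797452365833074 handle top z 0.07069015639120692
```

View pics/rw.png

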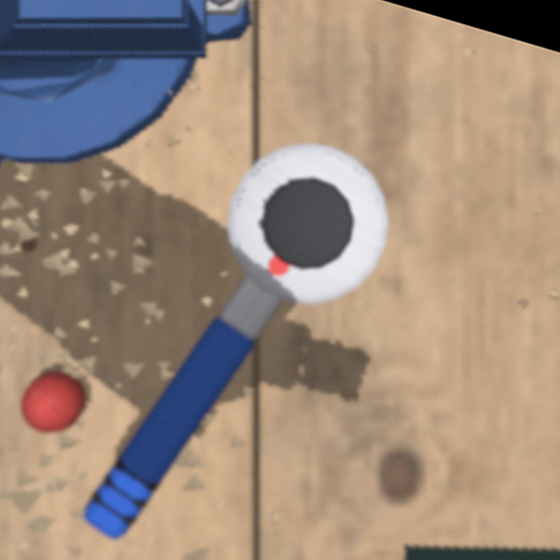

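The wrench is clear of the vise jaws, with the boss at about (308,222) and the axis at (0.5097,-0.1698), heading 55.8°. Next is the grasp.

In the tool's units: 0.119 m / 0.3 = 0.3967, 0.08 m / 0.3 = 0.2667.

```bash
python3 - <<'E'
from h import *
plan([.5097,-.1698,.165])
E
echo '[[0.1,0,0.0667,0,0,0],[0.2,0,0.1333,0,0,0],[0.2313,0,0.2667,0,0,0],[0.2313,0,0.3967,0,0,0],[0.2313,0,0.3967,0,0,0]]' > mv.in && python3 drive.py mv.in
python3 - <<'E'
from h import *
plan([.5097,-.1698,.148])
E
```

```text
delta [ 0.0677 -0.      0.119 ] rot 
tcp [ 0.4907 -0.2349  0.2839] xhead 73.7 tilt 0.04 q [-0.27  0.35  0.75  1.93 -0.29  0.97  0.34]
clock: 4.55
tcp_pos: [0.5079, -0.1649, 0.1608]
orientation: [-2.504, -1.885, 0.009]
contact_force: [-0.1, 0.0, 0.1]
grip_width: 0.0854
gripper_force: 0.0
delta [-0.0042  0.0031  0.0128] rot 
tcp [ 0.5079 -0.1649  0.1608] xhead 73.96 tilt 0.52 q [-0.29  0.51  0.62  2.04 -0.44  0.73  0.33]
```

In the tool's units: 0.01 m / 0.3 = 0.0333, -0.003 m / 0.3 = -0.01.

```bash
echo '[[-0.01,0.0067,0.0333,0,0,0],[-0.01,0.0067,0.0333,0,0,0],[-0.01,0.0067,0.0333,0,0,0]]' > mv.in && python3 drive.py mv.in
python3 - <<'E'
from h import *
plan([.5097,-.1698,.147])
E
echo '[[0,0,0,0,0,0],[0,0,0,0,0,0],[0,0,0,0,0,0],[0,0,0,0,0,0]]' > mv.in && python3 drive.py mv.in .03 30
```

```text
clock: 4.85
tcp_pos: [0.5119, -0.1727, 0.1563]
orientation: [2.514, 1.882, 0.003]
contact_force: [-0.2, 0.9, -0.4]
grip_width: 0.0853
gripper_force: 0.0
delta [ 0.0022 -0.003   0.0093] rot 
tcp [ 0.5119 -0.1727  0.1563] xhead 73.64 tilt 0.14 q [-0.27  0.52  0.62  2.03 -0.45  0.72  0.35]
clock: 5.25
tcp_pos: [0.511, -0.1721, 0.1553]
orientation: [-2.514, -1.883, -0.0]
contact_force: [-1.5, 0.7, 6.6]
grip_width: 0.0329
gripper_force: 30.2
```

In the tool's units: -0.14 m / 0.3 = -0.4667, -0.1 m / 0.3 = -0.3333.

```bash
echo '[[0,0,0,0,0,0],[0,0,-0.0667,0,0,0],[0,0,-0.2,0,0,0],[0,0,-0.3333,0,0,0],[0,0,-0.4667,0,0,0]]' > mv.in && python3 drive.py mv.in - 100
echo '[[0,0,-0.0667,0,0,0.0375],[0,0,-0.0667,0,0,0.075],[0,0,-0.0667,0,0,0.1125],[0,0,-0.0667,0,0,0.15],[0,0,-0.0667,0,0,0.1875]]' > mv.in && python3 drive.py mv.in
python3 - <<'E'
from h import *
o=get_obs();print(o["grip_width"],o["gripper_force"],o["contact_force"],o["moment"])
plan([.5715,.1922,.31])
E
```

```text
clock: 5.75
tcp_pos: [0.5102, -0.172, 0.2955]
orientation: [-2.514, -1.882, 0.003]
contact_force: [1.1, -0.1, -4.6]
grip_width: 0.0315
gripper_force: 69.5
clock: 6.25
tcp_pos: [0.5103, -0.1718, 0.3142]
orientation: [-3.031, -0.822, 0.002]
contact_force: [0.3, -0.7, -4.9]
grip_width: 0.0314
gripper_force: 70.0
0.03144712034344858 69.96320128440857 [ 0.25906001 -0.65031854 -4.8557314 ] [-0.06651007 -0.04338415 -0.00757813]
delta [ 0.2367 -0.2833  0.0043] rot 
tcp [ 0.5103 -0.1718  0.3142] xhead 30.34 tilt 0.09 q [-0.55  0.35  0.96  1.91 -0.33  1.05 -0.49]
```

In the tool's units: -0.175 m / 0.3 = -0.5833, 0.145 m / 0.3 = 0.4833, 0.195 rad / 4 = 0.0488.

```bash
echo '[[0.0967,-0.1167,0,0,0,0.0125],[0.1933,-0.2333,0,0,0,0.025],[0.29,-0.35,0,0,0,0.0375],[0.3867,-0.4667,0,0,0,0.0488],[0.4833,-0.5833,0,0,0,0.0488]]' > mv.in && python3 drive.py mv.in
python3 - <<'E'
from h import *
plan([.5715,.1922,.31],19.1)
E
```

```text
clock: 6.75
tcp_pos: [0.5457, 0.0544, 0.3142]
orientation: [-3.096, -0.531, 0.002]
contact_force: [-0.1, -0.1, -4.8]
grip_width: 0.0314
gripper_force: 69.8
delta [ 0.0703 -0.1214  0.0042] rot [-0.     0.001  0.006]
tcp [0.5457 0.0544 0.3142] xhead 19.46 tilt 0.08 q [-0.98  0.38  0.98  1.89 -0.36  1.06 -1.07]
```

In the tool's units: -0.1215 m / 0.3 = -0.405, -0.08 m / 0.3 = -0.2667.

```bash
echo '[[0.0767,-0.1333,0,0,0,0],[0.1533,-0.2667,0,0,0,0],[0.2283,-0.405,0,0,0,0],[0.2283,-0.405,0,0,0,0],[0.2283,-0.405,0,0,0,0]]' > mv.in && python3 drive.py mv.in
python3 - <<'E'
from h import *
plan([.5698,.1916,.26],19.1)
im,d=vision.grab_frame("wrist");im2,_=vision.grab_frame("top");im3,_=vision.grab_frame("side")
f=lambda m,x,y,w,h:cv2.resize(m[y:y+h,x:x+w],(400,300),interpolation=cv2.INTER_CUBIC)
cv2.imwrite("pics/c2.png",np.vstack([np.hstack([f(im2,185,110,133,100),f(im3,230,90,133,100)]),np.hstack([f(im,0,0,560,420)]*2)]))
E
```

```text
clock: 7.25
tcp_pos: [0.5696, 0.1914, 0.3136]
orientation: [3.094, 0.538, -0.003]
contact_force: [0.3, -1.2, -3.7]
grip_width: 0.0316
gripper_force: 69.9
delta [ 0.0004 -0.0002  0.0536] rot [0.001 0.002 0.011]
tcp [0.5696 0.1914 0.3136] xhead 19.73 tilt 0.15 q [-1.1   0.48  0.93  1.77 -0.43  1.11 -1.25]
```

View pics/c2.png

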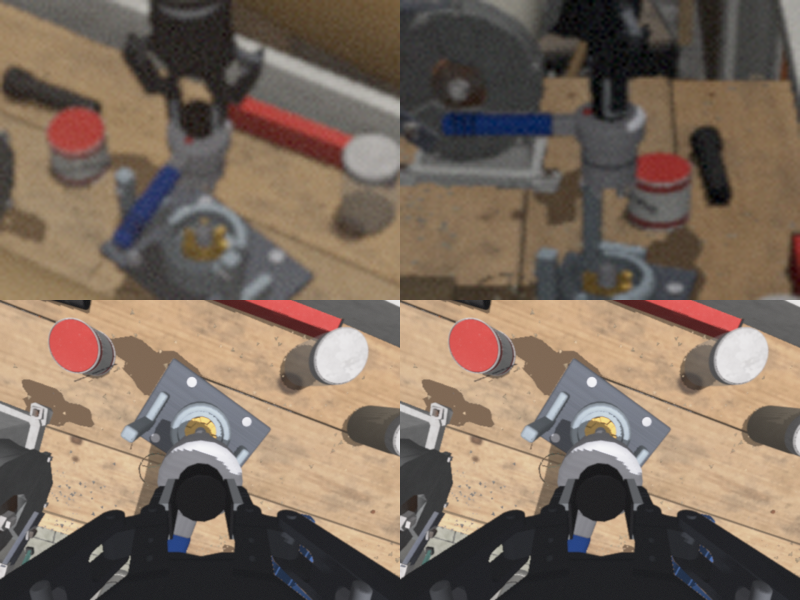

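The wrench hangs upright in the grip over the hub, boss at (200,490) in the wrist view, with the handle towards the robot between the uprights. I'll lower it in stages.

In the tool's units: 0.09 m / 0.3 = 0.3, 0.085 m / 0.3 = 0.2833, 0.01 rad / 4 = 0.0025.

```bash
echo '[[0.0007,0,0.1333,0,0,0.0025],[0.0007,0,0.2667,0,0,0.0025],[0.0007,0,0.2667,0,0,0.0025],[0.0007,0,0.2833,0,0,0.0025],[0.0007,0,0.3,0,0,0.0025]]' > mv.in && python3 drive.py mv.in
echo '[[0,0,0.0167,0,0,0],[0,0,0.0333,0,0,0],[0,0,0.04,0,0,0],[0,0,0.04,0,0,0]]' > mv.in && python3 drive.py mv.in
python3 - <<'E'
from h import *
plan([.5698,.1916,.2],19.1);o=get_obs();print(o["contact_force"],o["moment"])
E
```

```text
clock: 7.9
tcp_pos: [0.572, 0.1892, 0.2269]
orientation: [-3.098, -0.515, -0.006]
contact_force: [-0.3, 1.2, -4.1]
grip_width: 0.0316
gripper_force: 69.8
clock: 8.3
tcp_pos: [0.5705, 0.1899, 0.2128]
orientation: [-3.099, -0.517, 0.0]
contact_force: [0.2, -0.1, -4.9]
grip_width: 0.0314
gripper_force: 69.8
delta [-0.0001 -0.0018  0.0128] rot [-0.     0.    -0.002]
tcp [0.5705 0.1899 0.2128] xhead 18.96 tilt 0.01 q [-1.02  0.59  0.84  1.86 -0.55  0.93 -1.17]
[ 0.19364047 -0.07136148 -4.86223464] [ 0.0035792  -0.03166297 -0.01038804]
```

In the tool's units: 0.012 m / 0.3 = 0.04, -0.0015 m / 0.3 = -0.005.

```bash
echo '[[0,-0.005,0.01,0,0,0],[0,-0.005,0.02,0,0,0],[0,-0.005,0.03,0,0,0],[0,-0.005,0.04,0,0,0]]' > mv.in && python3 drive.py mv.in
echo '[[0,0,0.01,0,0,0],[0,0,0.0167,0,0,0],[0,0,0.0167,0,0,0]]' > mv.in && python3 drive.py mv.in
python3 - <<'E'
from h import *
plan([.5698,.1916,.2],19.1);o=get_obs();print(o["contact_force"],o["moment"])
E
```

```text
clock: 8.7
tcp_pos: [0.57, 0.1913, 0.2006]
orientation: [3.099, 0.517, -0.0]
contact_force: [0.3, -1.0, -4.7]
grip_width: 0.0313
gripper_force: 69.9
clock: 9.0
tcp_pos: [0.5707, 0.1914, 0.1966]
orientation: [-3.098, -0.517, -0.002]
contact_force: [-0.8, 0.6, 2.5]
grip_width: 0.0315
gripper_force: 70.9
delta [-0.0007 -0.0005 -0.0034] rot [-0.    -0.001 -0.003]
tcp [0.5707 0.1914 0.1966] xhead 18.95 tilt 0.07 q [-1.01  0.61  0.82  1.87 -0.57  0.9  -1.16]
[-0.77453236  0.63871621  2.49170548] [0.04734586 0.34925257 0.00473951]
```

Seated: the TCP is 0.1966, so the wrench origin is about 0.041, and the weight is carried. First stroke, clockwise.

In the tool's units: 0.75 rad / 4 = 0.1875.

```bash
echo '[[0,0,0,0,0,0.0375],[0,0,0,0,0,0.075],[0,0,0,0,0,0.1125],[0,0,0,0,0,0.15],[0,0,0,0,0,0.1875]]' > mv.in && python3 drive.py mv.in
cat > s.py <<'E'
from h import *
plan([.5715,.1922,.1966]);o=get_obs();print("F",np.round(o["contact_force"],1),"M",np.round(o["moment"],2))
E
python3 s.py;echo '[[0,0,0,0,0,0.0375],[0,0,0,0,0,0.075],[0,0,0,0,0,0.075]]' > mv.in && python3 drive.py mv.in;python3 s.py
```

```text
clock: 9.5
tcp_pos: [0.5701, 0.1915, 0.1966]
orientation: [-3.071, 0.66, 0.001]
contact_force: [-3.3, 0.0, 3.5]
grip_width: 0.0317
gripper_force: 70.8
delta [ 0.001  -0.0012  0.    ] rot 
tcp [0.5701 0.1915 0.1966] xhead -24.27 tilt 0.04 q [-1.12  0.71  1.01  1.88 -0.73  0.98 -1.77]
F [-3.3  0.   3.5] M [-0.17  0.84  0.48]
clock: 9.8
tcp_pos: [0.57, 0.1918, 0.1966]
orientation: [2.939, -1.109, -0.001]
contact_force: [-4.3, 1.4, 6.3]
grip_width: 0.0311
gripper_force: 71.2
delta [ 0.0008 -0.0013 -0.    ] rot 
tcp [0.57   0.1918 0.1966] xhead -41.34 tilt 0.04 q [-1.15  0.75  1.08  1.88 -0.79  1.01 -2.02]
F [-4.3  1.4  6.3] M [0.17 1.1  0.24]
```

In the tool's units: -0.75 rad / 4 = -0.1875.

```bash
echo '[[0,0,0,0,0,-0.0375],[0,0,0,0,0,-0.075],[0,0,0,0,0,-0.1125],[0,0,0,0,0,-0.15],[0,0,0,0,0,-0.1875]]' > mv.in && python3 drive.py mv.in;python3 s.py; echo '[[0,0,0,0,0,-0.0375],[0,0,0,0,0,-0.075],[0,0,0,0,0,-0.1125],[0,0,0,0,0,-0.15],[0,0,0,0,0,-0.1875]]' > mv.in && python3 drive.py mv.in;python3 s.py
```

```text
clock: 10.3
tcp_pos: [0.5703, 0.1909, 0.1966]
orientation: [-3.141, -0.057, -0.001]
contact_force: [-1.9, -1.6, 1.7]
grip_width: 0.0312
gripper_force: 70.6
delta [ 0.0013 -0.0013 -0.    ] rot 
tcp [0.5703 0.1909 0.1966] xhead 2.08 tilt 0.03 q [-1.06  0.65  0.9   1.87 -0.63  0.93 -1.4 ]
F [-1.9 -1.6  1.7] M [-0.55  0.54 -0.37]
clock: 10.8
tcp_pos: [0.5709, 0.1903, 0.1966]
orientation: [2.902, 1.201, 0.003]
contact_force: [-0.3, -1.1, 1.4]
grip_width: 0.0315
gripper_force: 70.8
delta [ 0.0018 -0.001  -0.    ] rot 
tcp [0.5709 0.1903 0.1966] xhead 44.97 tilt 0.11 q [-0.94  0.57  0.7   1.87 -0.47  0.87 -0.79]
F [-0.3 -1.1  1.4] M [ 0.14  0.14 -0.1 ]
```

In the tool's units: 0.75 rad / 4 = 0.1875.

```bash
echo '[[0,0,0,0,0,0.0375],[0,0,0,0,0,0.075],[0,0,0,0,0,0.1125],[0,0,0,0,0,0.15],[0,0,0,0,0,0.1875]]' > mv.in && python3 drive.py mv.in;python3 s.py; echo '[[0,0,0,0,0,0.0375],[0,0,0,0,0,0.075],[0,0,0,0,0,0.1125],[0,0,0,0,0,0.15],[0,0,0,0,0,0.1875]]' > mv.in && python3 drive.py mv.in;python3 s.py
```

```text
clock: 11.3
tcp_pos: [0.5705, 0.191, 0.1966]
orientation: [3.141, 0.041, 0.001]
contact_force: [-1.5, -0.7, 2.1]
grip_width: 0.0314
gripper_force: 70.6
delta [ 0.001  -0.0011  0.    ] rot 
tcp [0.5705 0.191  0.1966] xhead 1.5 tilt 0.05 q [-1.06  0.65  0.9   1.87 -0.63  0.93 -1.41]
F [-1.5 -0.7  2.1] M [-0.36  0.45  0.48]
clock: 11.8
tcp_pos: [0.5699, 0.1916, 0.1966]
orientation: [-2.938, 1.111, 0.002]
contact_force: [-4.5, 0.2, 4.7]
grip_width: 0.0319
gripper_force: 70.9
delta [ 0.0008 -0.0015  0.    ] rot 
tcp [0.5699 0.1916 0.1966] xhead -41.44 tilt 0.07 q [-1.15  0.75  1.08  1.88 -0.79  1.01 -2.02]
F [-4.5  0.2  4.7] M [-0.12  1.16  0.48]
```

The rows are not in the units I measure in: shifts go in shares of 0.3 m and turns go in shares of 4 rad. I convert before sending: -0.15 rad / 4 = -0.0375.

```bash
echo '[[0,0,0,0,0,-0.0375],[0,0,0,0,0,-0.075],[0,0,0,0,0,-0.1125],[0,0,0,0,0,-0.15],[0,0,0,0,0,-0.1875]]' > mv.in && python3 drive.py mv.in;echo '[[0,0,0,0,0,-0.0375],[0,0,0,0,0,-0.075],[0,0,0,0,0,-0.1125],[0,0,0,0,0,-0.15],[0,0,0,0,0,-0.1875]]' > mv.in && python3 drive.py mv.in;python3 s.py
echo '[[0,0,0,0,0,0.0375],[0,0,0,0,0,0.075],[0,0,0,0,0,0.1125],[0,0,0,0,0,0.15],[0,0,0,0,0,0.15]]' > mv.in && python3 drive.py mv.in;python3 s.py; echo '[[0,0,0,0,0,0.025],[0,0,0,0,0,0.05],[0,0,0,0,0,0.05]]' > mv.in && python3 drive.py mv.in;python3 s.py
```

```text
clock: 12.3
tcp_pos: [0.5703, 0.1909, 0.1966]
orientation: [-3.141, -0.057, -0.001]
contact_force: [-1.5, -0.3, 2.3]
grip_width: 0.0316
gripper_force: 70.7
clock: 12.8
tcp_pos: [0.571, 0.1903, 0.1966]
orientation: [2.902, 1.201, 0.003]
contact_force: [1.1, -1.4, -1.0]
grip_width: 0.0313
gripper_force: 70.4
delta [ 0.0017 -0.001  -0.    ] rot 
tcp [0.571  0.1903 0.1966] xhead 44.98 tilt 0.12 q [-0.94  0.57  0.7   1.87 -0.47  0.87 -0.79]
F [ 1.1 -1.4 -1. ] M [-0.43 -0.22 -0.48]
clock: 13.3
tcp_pos: [0.5707, 0.1911, 0.1966]
orientation: [3.128, 0.281, 0.002]
contact_force: [-1.0, 0.1, 3.6]
grip_width: 0.0316
gripper_force: 70.9
delta [ 0.001 -0.001 -0.   ] rot 
tcp [0.5707 0.1911 0.1966] xhead 10.25 tilt 0.08 q [-1.04  0.63  0.86  1.87 -0.6   0.92 -1.28]
F [-1.   0.1  3.6] M [-0.34  0.41  0.27]
clock: 13.6
tcp_pos: [0.5705, 0.1911, 0.1966]
orientation: [3.141, -0.029, 0.001]
contact_force: [-1.6, -0.9, 4.9]
grip_width: 0.0312
gripper_force: 71.0
delta [ 0.001  -0.0011 -0.    ] rot 
tcp [0.5705 0.1911 0.1966] xhead -1.07 tilt 0.04 q [-1.06  0.66  0.91  1.87 -0.64  0.93 -1.44]
F [-1.6 -0.9  4.9] M [-0.28  0.57  0.32]
```

In the tool's units: 0.2 rad / 4 = 0.05.

```bash
for i in 1; do echo '[[0,0,0,0,0,0.025],[0,0,0,0,0,0.05],[0,0,0,0,0,0.05]]' > mv.in && python3 drive.py mv.in;python3 s.py; echo '[[0,0,0,0,0,0.025],[0,0,0,0,0,0.05],[0,0,0,0,0,0.05]]' > mv.in && python3 drive.py mv.in;python3 s.py; echo '[[0,0,0,0,0,0.025],[0,0,0,0,0,0.05],[0,0,0,0,0,0.05]]' > mv.in && python3 drive.py mv.in;python3 s.py;done
```

```text
clock: 13.9
tcp_pos: [0.5703, 0.1912, 0.1965]
orientation: [3.123, -0.343, 0.0]
contact_force: [-3.2, -0.3, 5.1]
grip_width: 0.0311
gripper_force: 71.1
delta [ 0.001  -0.0012 -0.0001] rot 
tcp [0.5703 0.1912 0.1965] xhead -12.52 tilt 0.01 q [-1.09  0.68  0.96  1.88 -0.68  0.95 -1.6 ]
F [-3.2 -0.3  5.1] M [-0.22  0.78  0.26]
clock: 14.2
tcp_pos: [0.5702, 0.1914, 0.1966]
orientation: [-3.073, 0.652, 0.0]
contact_force: [-4.4, 1.1, 6.1]
grip_width: 0.0313
gripper_force: 71.2
delta [ 0.0009 -0.0013 -0.    ] rot 
tcp [0.5702 0.1914 0.1966] xhead -23.97 tilt 0.02 q [-1.12  0.71  1.01  1.88 -0.73  0.98 -1.77]
F [-4.4  1.1  6.1] M [-0.11  0.88  0.32]
clock: 14.5
tcp_pos: [0.57, 0.1915, 0.1966]
orientation: [-2.993, 0.956, 0.001]
contact_force: [-3.2, 0.1, 7.7]
grip_width: 0.0314
gripper_force: 71.3
delta [ 0.0008 -0.0014 -0.0001] rot 
tcp [0.57   0.1915 0.1966] xhead -35.42 tilt 0.04 q [-1.14  0.74  1.06  1.88 -0.77  1.   -1.93]
F [-3.2  0.1  7.7] M [-0.04  1.07  0.25]
```

No hard stop felt although one was expected by now. I'll check the handle angle.

```bash
python3 - <<'E'
from h import *
im,d=vision.grab_frame("wrist");im2,_=vision.grab_frame("top");im3,d3=vision.grab_frame("side")
f=lambda m,x,y,w,h:cv2.resize(m[y:y+h,x:x+w],(400,300),interpolation=cv2.INTER_CUBIC)
cv2.imwrite("pics/c3.png",np.vstack([np.hstack([f(im2,185,130,133,100),f(im3,230,110,133,100)]),np.hstack([f(im,0,0,560,420),f(im,190,150,200,150)])]))
for n,I in(("top",im2),("side",im3)):
    P=cloud(vision.grab_frame(n)[1],vision.camera_info(n));q=P.reshape(-1,3);g=I.reshape(-1,3).astype(int)
    m=(g[:,0]-g[:,2]>40)&(np.hypot(*(q[:,:2]-[.5715,.192]).T)<.17)&(q[:,2]>.08)&(q[:,2]<.125);a=q[m];dd=a[:,:2]-[.5715,.192]
    print(n,m.sum(),np.round(a.mean(0),3) if m.sum() else "",np.degrees(np.arctan2(*(-dd.mean(0))[::-1])))
E
```

```text
top 162 [0.508 0.271 0.115] -51.34547301556818
side 141 [0.507 0.266 0.113] -49.04317523229045
```

View pics/c3.png

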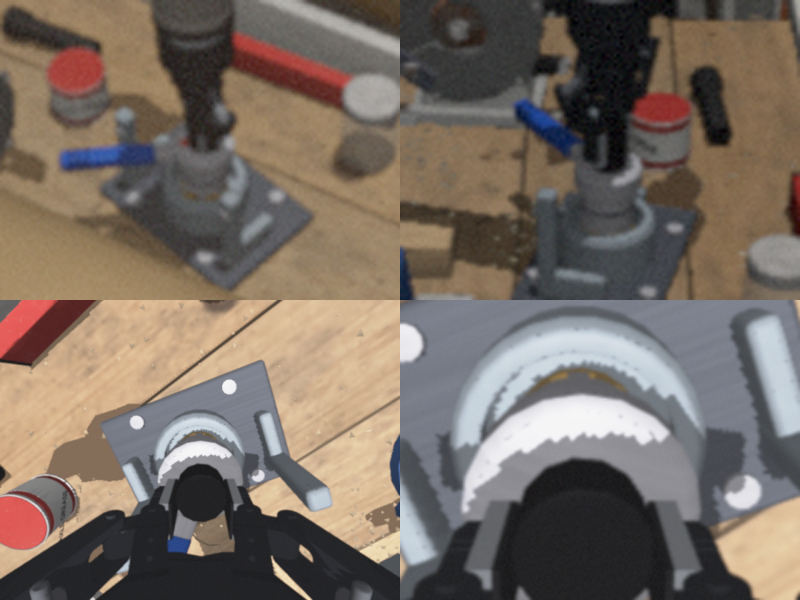

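The handle is at the expected angle, so the boss isn't slipping and the wrench is seated. Ratchet backlash explains the shortfall, so another stroke.

In the tool's units: 0.1 rad / 4 = 0.025.

```bash
echo '[[0,0,0,0,0,0.025],[0,0,0,0,0,0.025]]' > mv.in && python3 drive.py mv.in;python3 s.py; echo '[[0,0,0,0,0,-0.0375],[0,0,0,0,0,-0.075],[0,0,0,0,0,-0.1125],[0,0,0,0,0,-0.15],[0,0,0,0,0,-0.1875]]' > mv.in && python3 drive.py mv.in;echo '[[0,0,0,0,0,-0.0375],[0,0,0,0,0,-0.075],[0,0,0,0,0,-0.1125],[0,0,0,0,0,-0.15],[0,0,0,0,0,-0.1875]]' > mv.in && python3 drive.py mv.in
for a in 1; do echo '[[0,0,0,0,0,0.025],[0,0,0,0,0,0.05],[0,0,0,0,0,0.05]]' > mv.in && python3 drive.py mv.in;python3 s.py; echo '[[0,0,0,0,0,0.025],[0,0,0,0,0,0.05],[0,0,0,0,0,0.05]]' > mv.in && python3 drive.py mv.in;python3 s.py; echo '[[0,0,0,0,0,0.025],[0,0,0,0,0,0.05],[0,0,0,0,0,0.05]]' > mv.in && python3 drive.py mv.in;python3 s.py;done
```

```text
clock: 14.95
tcp_pos: [0.57, 0.1916, 0.1965]
orientation: [-2.941, 1.104, 0.002]
contact_force: [-3.4, 1.3, 7.6]
grip_width: 0.0313
gripper_force: 71.3
delta [ 0.0007 -0.0015 -0.0001] rot 
tcp [0.57   0.1916 0.1965] xhead -41.14 tilt 0.07 q [-1.15  0.75  1.08  1.88 -0.79  1.01 -2.01]
F [-3.4  1.3  7.6] M [0.03 1.2  0.31]
clock: 15.45
tcp_pos: [0.5702, 0.1909, 0.1965]
orientation: [-3.141, -0.061, -0.001]
contact_force: [-1.6, -1.4, 3.6]
grip_width: 0.0312
gripper_force: 70.8
clock: 15.95
tcp_pos: [0.571, 0.1905, 0.1965]
orientation: [2.9, 1.206, 0.003]
contact_force: [0.8, -1.5, -0.9]
grip_width: 0.0314
gripper_force: 70.4
clock: 16.25
tcp_pos: [0.571, 0.1909, 0.1965]
orientation: [3.009, 0.9, 0.003]
contact_force: [0.2, -1.0, 3.2]
grip_width: 0.0312
gripper_force: 70.8
delta [ 0.0012 -0.0008 -0.0001] rot 
tcp [0.571  0.1909 0.1965] xhead 33.32 tilt 0.13 q [-0.97  0.59  0.76  1.87 -0.51  0.89 -0.95]
F [ 0.2 -1.   3.2] M [-0.42 -0.21  0.08]
clock: 16.55
tcp_pos: [0.5707, 0.191, 0.1965]
orientation: [3.083, 0.598, 0.002]
contact_force: [-1.9, -1.7, 5.6]
grip_width: 0.0314
gripper_force: 71.0
delta [ 0.0012 -0.0008 -0.0001] rot 
tcp [0.5707 0.191  0.1965] xhead 21.96 tilt 0.08 q [-1.    0.61  0.81  1.87 -0.56  0.9  -1.12]
F [-1.9 -1.7  5.6] M [-0.47  0.09  0.22]
clock: 16.85
tcp_pos: [0.5705, 0.1911, 0.1965]
orientation: [3.128, 0.287, 0.001]
contact_force: [-1.5, -0.5, 5.9]
grip_width: 0.0314
gripper_force: 71.1
delta [ 0.0012 -0.0009 -0.0001] rot 
tcp [0.5705 0.1911 0.1965] xhead 10.5 tilt 0.06 q [-1.04  0.63  0.86  1.87 -0.6   0.92 -1.28]
F [-1.5 -0.5  5.9] M [-0.45  0.33  0.33]
```

In the tool's units: 0.2 rad / 4 = 0.05.

```bash
echo '[[0,0,0,0,0,0.025],[0,0,0,0,0,0.05],[0,0,0,0,0,0.05]]' > mv.in && python3 drive.py mv.in;python3 s.py; echo '[[0,0,0,0,0,0.025],[0,0,0,0,0,0.05],[0,0,0,0,0,0.05]]' > mv.in && python3 drive.py mv.in;python3 s.py; echo '[[0,0,0,0,0,0.025],[0,0,0,0,0,0.05],[0,0,0,0,0,0.05]]' > mv.in && python3 drive.py mv.in;python3 s.py; echo '[[0,0,0,0,0,0.025],[0,0,0,0,0,0.05],[0,0,0,0,0,0.075],[0,0,0,0,0,0.075]]' > mv.in && python3 drive.py mv.in;python3 s.py
```

```text
clock: 17.15
tcp_pos: [0.5704, 0.1912, 0.1965]
orientation: [3.141, -0.026, 0.001]
contact_force: [-1.9, -0.5, 6.1]
grip_width: 0.0314
gripper_force: 71.2
delta [ 0.0011 -0.001  -0.0001] rot 
tcp [0.5704 0.1912 0.1965] xhead -0.94 tilt 0.03 q [-1.06  0.66  0.91  1.87 -0.64  0.93 -1.44]
F [-1.9 -0.5  6.1] M [-0.38  0.49  0.28]
clock: 17.45
tcp_pos: [0.5702, 0.1914, 0.1965]
orientation: [3.123, -0.339, -0.0]
contact_force: [-2.7, -0.4, 6.9]
grip_width: 0.0316
gripper_force: 71.3
delta [ 0.0011 -0.001  -0.0001] rot 
tcp [0.5702 0.1914 0.1965] xhead -12.37 tilt 0.01 q [-1.09  0.68  0.96  1.88 -0.68  0.95 -1.6 ]
F [-2.7 -0.4  6.9] M [-0.35  0.73  0.4 ]
clock: 17.75
tcp_pos: [0.5702, 0.1921, 0.1965]
orientation: [3.075, -0.643, -0.0]
contact_force: [-2.9, 1.7, 8.6]
grip_width: 0.0312
gripper_force: 71.3
delta [ 0.0011 -0.0006 -0.0001] rot 
tcp [0.5702 0.1921 0.1965] xhead -23.63 tilt 0.03 q [-1.12  0.71  1.01  1.88 -0.73  0.98 -1.76]
F [-2.9  1.7  8.6] M [-0.2   0.82  1.39]
clock: 18.15
tcp_pos: [0.5719, 0.1913, 0.1969]
orientation: [-2.943, 1.099, -0.007]
contact_force: [2.9, -0.4, 4.3]
grip_width: 0.0314
gripper_force: 70.3
delta [-0.0009 -0.0004  0.0003] rot 
tcp [0.5719 0.1913 0.1969] xhead -40.94 tilt 0.25 q [-1.15  0.75  1.08  1.88 -0.79  1.01 -2.01]
F [ 2.9 -0.4  4.3] M [-0.47 -0.68  1.11]
```

The hard stop is reached (Mz 1.39 N m, after which the grip slipped). Releasing and retreating upward.

In the tool's units: -0.02 rad / 4 = -0.005.

```bash
echo '[[0,0,0,0,0,-0.005],[0,0,0,0,0,-0.005],[0,0,0,0,0,-0.005],[0,0,0,0,0,-0.005],[0,0,0,0,0,-0.005]]' > mv.in && python3 drive.py mv.in .085; echo '[[0,0,-0.0333,0,0,-0.005],[0,0,-0.1,0,0,-0.005],[0,0,-0.2333,0,0,-0.005],[0,0,-0.3333,0,0,-0.005],[0,0,-0.3333,0,0,-0.005]]' > mv.in && python3 drive.py mv.in
python3 - <<'E'
from h import *
plan([.5715,.1922,.3]);o=get_obs();print(o["contact_force"])
c=vision.camera_info("wrist");im,d=vision.grab_frame("wrist");im2,d2=vision.grab_frame("top")
f=lambda m,x,y,w,h:cv2.resize(m[y:y+h,x:x+w],(400,300),interpolation=cv2.INTER_CUBIC)
cv2.imwrite("pics/c4.png",np.hstack([f(im,0,0,560,420),f(im2,185,130,133,100)]))
q=cloud(d,c).reshape(-1,3);near=np.hypot(*(q[:,:2]-[.5715,.192]).T)
for lo,hi,rr in((.13,.15,.022),(.105,.125,.036)):
    b=q[(q[:,2]>lo)&(q[:,2]<hi)&(near<rr)];print(len(b),np.round((b.max(0)+b.min(0))/2,4),np.round(np.median(b,0),4))
g=im.reshape(-1,3).astype(int);m=(g[:,0]-g[:,2]>50)&(q[:,2]>.09)&(near<.17);a=q[m]
dd=-(a[:,:2].mean(0)-[.5715,.192]);print("wrench heading",np.degrees(np.arctan2(dd[1],dd[0])),m.sum(),np.median(a[:,2]))
E
```

```text
clock: 18.65
tcp_pos: [0.5699, 0.1912, 0.1957]
orientation: [-2.952, 1.076, 0.001]
contact_force: [-0.3, -0.0, 0.1]
grip_width: 0.0852
gripper_force: 0.0
clock: 19.15
tcp_pos: [0.5721, 0.1907, 0.3007]
orientation: [-2.958, 1.044, -0.009]
contact_force: [0.5, 1.1, -0.8]
grip_width: 0.0851
gripper_force: 0.0
delta [-0.0014 -0.0008  0.0007] rot 
tcp [0.5721 0.1907 0.3007] xhead -38.89 tilt 0.41 q [-1.22  0.65  1.2   1.79 -0.66  1.17 -2.06]
[ 0.48839785  1.05632953 -0.81016009]
1433 [0.5718 0.1933 0.1356] [0.5729 0.1927 0.1388]
2743 [0.5701 0.1937 0.115 ] [0.5794 0.1868 0.1146]
wrench heading -18.04161550067035 1601 0.1116966310944061
```

View pics/c4.png

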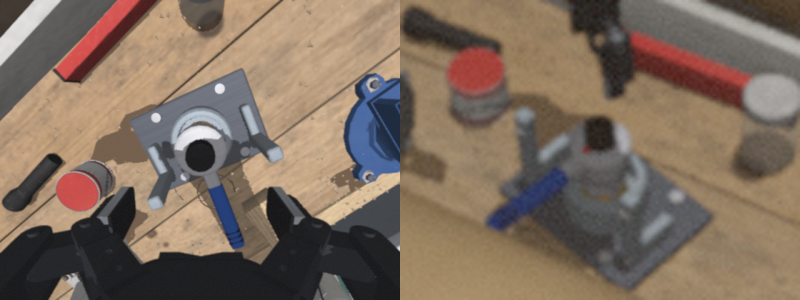

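The wrench stands seated: boss top 0.139, and in the wrist view the handle runs from (205,155) to (235,240), between the uprights. Its angle sprang back about one click on release, though, so I'll regrasp and confirm the stop.

In the tool's units: -0.15 rad / 4 = -0.0375.

```bash
echo '[[0,0,0,0,0,-0.0375],[0,0,0,0,0,-0.075],[0,0,0,0,0,-0.1125],[0,0,0,0,0,-0.125],[0,0,0,0,0,-0.125]]' > mv.in && python3 drive.py mv.in; python3 - <<'E'
from h import *
plan([.5712,.192,.1975],-10)
E
```

```text
clock: 19.75
tcp_pos: [0.5695, 0.1911, 0.2951]
orientation: [3.129, -0.28, -0.003]
contact_force: [-0.3, -0.6, 0.2]
grip_width: 0.0854
gripper_force: 0.0
delta [ 0.0017 -0.0012  0.0976] rot [ 0.     0.002 -0.004]
tcp [0.5695 0.1911 0.2951] xhead -10.23 tilt 0.1 q [-1.17  0.57  1.07  1.8  -0.56  1.12 -1.66]
```

In the tool's units: 0.097 m / 0.3 = 0.3233, 0.09 m / 0.3 = 0.3.

```bash
echo '[[0.0033,-0.0033,0.1333,0,0,0],[0.0033,-0.0033,0.2333,0,0,0],[0.0033,-0.0033,0.3,0,0,0],[0.0033,-0.0033,0.3233,0,0,0],[0.0033,-0.0033,0.3233,0,0,0]]' > mv.in && python3 drive.py mv.in;echo '[[0,0,0,0,0,0],[0,0,0,0,0,0],[0,0,0,0,0,0],[0,0,0,0,0,0]]' > mv.in && python3 drive.py mv.in .03 80; python3 s.py
echo '[[0,0,0,0,0,0.02],[0,0,0,0,0,0.04],[0,0,0,0,0,0.04]]' > mv.in && python3 drive.py mv.in;python3 s.py;echo '[[0,0,0,0,0,0.02],[0,0,0,0,0,0.04],[0,0,0,0,0,0.04]]' > mv.in && python3 drive.py mv.in;python3 s.py
```

```text
clock: 20.25
tcp_pos: [0.5707, 0.1918, 0.1979]
orientation: [3.127, -0.283, -0.003]
contact_force: [0.4, -0.6, 0.0]
grip_width: 0.0851
gripper_force: 0.0
clock: 20.65
tcp_pos: [0.5719, 0.1925, 0.1999]
orientation: [-3.127, 0.281, -0.002]
contact_force: [0.6, 0.3, 5.6]
grip_width: 0.0317
gripper_force: 62.2
delta [-0.0003  0.0004  0.0033] rot 
tcp [0.5719 0.1925 0.1999] xhead -10.26 tilt 0.13 q [-1.09  0.67  0.95  1.87 -0.67  0.96 -1.57]
F [0.6 0.3 5.6] M [-0.04  0.16  0.03]
clock: 20.95
tcp_pos: [0.5721, 0.1918, 0.2]
orientation: [-3.096, 0.533, -0.003]
contact_force: [-0.6, -0.5, 5.2]
grip_width: 0.0314
gripper_force: 63.4
delta [-0.0007 -0.0002  0.0034] rot 
tcp [0.5721 0.1918 0.2   ] xhead -19.53 tilt 0.12 q [-1.11  0.7   1.    1.87 -0.71  0.97 -1.71]
F [-0.6 -0.5  5.2] M [-0.32  0.15  0.18]
clock: 21.25
tcp_pos: [0.5719, 0.1918, 0.2]
orientation: [3.044, -0.775, 0.003]
contact_force: [-0.6, -0.8, 6.4]
grip_width: 0.0315
gripper_force: 63.5
delta [-0.0005 -0.0001  0.0034] rot 
tcp [0.5719 0.1918 0.2   ] xhead -28.58 tilt 0.1 q [-1.13  0.72  1.03  1.87 -0.74  0.99 -1.83]
F [-0.6 -0.8  6.4] M [-0.5   0.31  0.81]
```

In the tool's units: 0.1 rad / 4 = 0.025.

```bash
echo '[[0,0,0,0,0,0.0125],[0,0,0,0,0,0.025],[0,0,0,0,0,0.025]]' > mv.in && python3 drive.py mv.in;python3 s.py;echo '[[0,0,0,0,0,0.0125],[0,0,0,0,0,0.025],[0,0,0,0,0,0.025]]' > mv.in && python3 drive.py mv.in;python3 s.py
```

```text
clock: 21.55
tcp_pos: [0.5719, 0.1921, 0.2]
orientation: [3.002, -0.923, 0.003]
contact_force: [-1.2, -0.9, 6.6]
grip_width: 0.0314
gripper_force: 63.6
delta [-0.0004  0.0001  0.0034] rot 
tcp [0.5719 0.1921 0.2   ] xhead -34.17 tilt 0.1 q [-1.14  0.74  1.06  1.87 -0.76  1.   -1.91]
F [-1.2 -0.9  6.6] M [-0.57  0.43  1.33]
clock: 21.85
tcp_pos: [0.571, 0.1929, 0.1995]
orientation: [-2.951, 1.075, 0.002]
contact_force: [-4.4, 2.1, 7.4]
grip_width: 0.031
gripper_force: 64.9
delta [0.0009 0.0002 0.0029] rot 
tcp [0.571  0.1929 0.1995] xhead -40.04 tilt 0.1 q [-1.15  0.75  1.08  1.87 -0.79  1.02 -2.  ]
F [-4.4  2.1  7.4] M [ 0.48  1.06 -0.15]
```

Torque above 1.3 N m with the handle clear of the uprights confirms the stop. Final release.

In the tool's units: -0.1 m / 0.3 = -0.3333, -0.07 m / 0.3 = -0.2333.

```bash
echo '[[0,0,0,0,0,0],[0,0,0,0,0,0],[0,0,0,0,0,0],[0,0,0,0,0,0],[0,0,0,0,0,0]]' > mv.in && python3 drive.py mv.in .085; echo '[[0,0,-0.0333,0,0,0],[0,0,-0.1,0,0,0],[0,0,-0.2333,0,0,0],[0,0,-0.3333,0,0,0],[0,0,-0.3333,0,0,0]]' > mv.in && python3 drive.py mv.in; echo '[[0,0,0,0,0,0],[0,0,0,0,0,0],[0,0,0,0,0,0]]' > mv.in && python3 drive.py mv.in
python3 - <<'E'
from h import *
c=vision.camera_info("wrist");im,d=vision.grab_frame("wrist")
q=cloud(d,c).reshape(-1,3);near=np.hypot(*(q[:,:2]-[.5715,.192]).T)
b=q[(q[:,2]>.13)&(q[:,2]<.155)&(near<.022)];print(len(b),np.round((b.max(0)+b.min(0))/2,4),np.round(np.median(b,0),4))
g=im.reshape(-1,3).astype(int);a=q[(g[:,0]-g[:,2]>50)&(q[:,2]>.09)&(near<.17)]
dd=-(a[:,:2].mean(0)-[.5715,.192]);print("wrench heading",np.degrees(np.arctan2(dd[1],dd[0])),len(a),np.median(a[:,2]))
print(get_obs()["contact_force"])
E
```

```text
clock: 22.35
tcp_pos: [0.5713, 0.1919, 0.1989]
orientation: [-2.951, 1.076, -0.0]
contact_force: [0.5, 0.3, 0.5]
grip_width: 0.0848
gripper_force: 0.0
clock: 22.85
tcp_pos: [0.5733, 0.1915, 0.3037]
orientation: [-2.947, 1.075, -0.009]
contact_force: [0.4, -0.7, -0.4]
grip_width: 0.0853
gripper_force: 0.0
clock: 23.15
tcp_pos: [0.5707, 0.1921, 0.2979]
orientation: [2.95, -1.076, -0.002]
contact_force: [0.6, 0.4, -0.4]
grip_width: 0.0847
gripper_force: 0.0
1485 [0.5734 0.1906 0.1356] [0.5742 0.19   0.1389]
wrench heading -34.23119568964538 1602 0.11171357422069925
[-0.71170119 -0.41515739 -0.49533004]
```

```bash
python3 -c "
from bench import r, vision, get_obs, hand_in
print(hand_in())"
```

```text
the job is handed in; nothing more can be done
None
```

I handed the job in at about 23 s. The nut hit its hard stop twice at over 1.3 N m. The wrench was left standing seated in the hub with its handle between the uprights, the gripper was clear, and I saw no sign of the tin, jar or pine block being disturbed. The hand-in gave no verdict.

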